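# Walk the plaster mould round to the fence

### The arm

A 6-joint arm with a two-finger parallel gripper is mounted at the origin on the work surface. World frame = base frame: x ahead of the robot, y to its left, z up, the work surface at z = 0. Lengths are in mm, angles in rad, forces in N, time in s.
With the tool pointing down it reaches from about 275 to 750 mm from the base axis. Payload 10.2 kg.
Tool frame: the origin (TCP) lies at the very end of the fingers, on their centre line; the grasp point (between the pads) lies 19 mm behind it; x points along the fingers, y is the direction in which the jaws open and shut, and the axes are right-handed (so a half turn about x gives the same grasp; the last joint's range is limited). The gripper opens to 85 mm and grips with 20 to 120 N. Pads are 22 mm wide; open, the fingers measure 114 mm over their backs; the gripper's body (76 mm by 85 mm) begins 54 mm behind the grasp point. The pads swing forward as they close: fully open they stand 13 mm farther back than shut.
Start: joints at [-1.388, 0.313, 1.498, -0, 1.331, -0.223], TCP at [207.234, -482.375, 231.294] pointing down, gripper open.
Joint ranges: [-2.94, 2.94], [-0.97, 2.17], [0.19, 2.56], [-1.23, 4.37], [0.02, 3.11], [-2.88, 2.88]. Speed limits (rad/s): [2.39, 2.39, 3.01, 3.14, 3.14, 3.14].

### API

Orientations are given as a unit quaternion [w, x, y, z].
In Python, from rig import ctrl, viewer, order gives the robot as it stands. The module is installed in compiled form; this text tells all that it offers.
- The arm moves only by the tool carry_out, never from a script. Its argument "deltas" is a list of rows, each a list of 7 numbers: the gripper command: -1 is fully open, 1 is shut, values between are in proportion, then the shift along the tool's x, y, z in mm, then the turn, a rotation vector about the tool's x, y, z in degrees. A call has exactly 5 rows; each row is the pose to reach, as a shift and turn from the pose commanded when the call began, along the tool's axes at that moment; what a row does not reach only later rows make up. A row lasts 1/8 s, in which the tool goes at most 62.5 mm and 10.7 degrees, less where a joint would pass 70% of its speed; a pose out of reach is approached as far as the arm can. A call with a gripper value outside its range is refused whole. The fingers move at their own pace and stop on an object; "newtons" is the grip in N (left out, the last holds). Time passes only in rows, so rows that repeat a pose let the fingers close, or fill a call up. It gives the time, the measured TCP pose, the force and the opening at its end, in the units of the state.
- ctrl.sense(): the state, without advancing time (a new reading comes with each control period).
- viewer.capture(name): name is "scene" or "top" or "wrist"; returns the picture (384x512x3 uint8, red, green, blue); there is no depth.
- viewer.calibration(name): a dict with "fx", "fy", "cx", "cy" (pixels), "xyz" and "attitude" of the camera in the world; the wrist camera has in their place "T_tool_cam" (4x4, takes a point from camera to tool coordinates, whose origin is the TCP and whose axes are the tool frame's). Camera axes: x right, y down, z forward; pixel columns grow to the right and rows downward; lengths in mm; the calibration is good to about 2 mm. A picture is of the moment at which its call begins: read the wrist's pose just before it. calibration takes no time and is no camera call.
- order.finish_job(): hands the job in, once; it reports no verdict.
The state is a dict: "time_s": time; "joints": joint angles; "dq": joint speeds; "tau": joint torques, N m; "eef_pos": TCP position; "ee_rot": TCP orientation; "force": force on the tool from outside, world axes, zero at the start; "wrist_torque": the same for the moment, N m; "grip_width": opening from 0.0 (shut) to 1.0 (fully open).
Only numpy, scipy, OpenCV 4.12 (cv2) and the standard library are available. Lean on these libraries where they do the work, as an engineer would, in place of code of your own. Each camera call takes 0.05 s, during which the arm holds its last target. There are 200 camera calls.

### The job

Turn the heavy plaster mould on the bench top by pushing it with the fingertips, without lifting or tipping it: push the end that is away from the wooden fence until about half of the turn is done, then push the end that is near the fence the opposite way to finish the turn, so that the side with the pouring notch faces the fence squarely, with the mould still clear of the fence. Then push the mould home, that side flat against the fence and the whole notch within the gap in the fence. Do not disturb the pot, the jar or the paddle.

Things in the scene. Friction and masses are not known exactly. Their poses are not given: they have to be found in the camera images.
- mould: loose off-white plaster block, 105 (own x) x 140 (own y) x 50 mm high, 0.7-1 kg, too wide to grip; slides under a push of 4-12 N, does not tip if pushed 20-30 mm up. Origin: centre of underside. Own +x points out of the notched 140 mm side; the -x side is plain. At the start its +y end is away from the fence, its -y end near it, and it must turn 66-89 degrees clockwise seen from above
- notch (a point): the middle of the mould's notched side, at table level (own x = 52.5 mm, y = 0 of the mould, same axes). The clay-stained pouring notch there is 30 mm wide, 16 mm deep into the block and open at the top, its floor 22 mm above the table
- face_left (a point): lower corner of the notched side at the mould's +y end (own x = 52.5, y = +70 mm of the mould)
- face_right (a point): lower corner of the notched side at the mould's -y end (own x = 52.5, y = -70 mm of the mould)
- fence: fixed fence: two wooden battens in line, each 90 mm long, 24 thick, 30 high, 60 mm gap between, joined behind by a dark steel strap. Origin at table level on the working face, mid-gap; own +x points into the fence, away from the mould; own y runs along it. Mould home: its own x parallel to the fence's own x, point notch at the fence's origin
- pot: terracotta pot standing beyond the fence, 72 mm across, 70 mm high, origin at the centre of its underside; leave alone
- jar: closed glass jar, 60 mm across, 80 mm high, origin at the centre of its underside; leave alone
- paddle: wooden paddle lying flat, 190 by 45 by 14 mm, long along its own x, origin at the centre of its underside; leave alone
There are look-alikes about, which are no part of the job. What is shaped like the mould but blue or pink is not meant.

How it is judged (in metres and radians):
On the way, in this order (a step that is already met when the one before it is completed fails the run):
1. the fingers push the mould's end away from the fence (more than 15 mm from its middle) (contact force between the fingers and mould above 0.5 N and y of the grasp point in the frame of mould above 0.015 m), for 0.05 s.
2. with more than 14 degrees of the turn still to do, the fingers push the mould's other end (more than 15 mm from its middle) (contact force between the fingers and mould above 0.5 N and y of the grasp point in the frame of mould below -0.015 m and angle between the x axis of mould and the x axis of fence, either way round above 0.25 rad), for 0.05 s.
3. the mould is square to the fence within 11 degrees before it is against it (angle between the x axis of mould and the x axis of fence, either way round below 0.2 rad and x of notch in the frame of fence below -0.004 m), for 0.05 s.
At the end, for the whole second after the job is handed in: the mould lies flat and at rest on the table with both corners of its notched side within 6 mm of the fence, and the middle of the notch within 16 mm of the middle of the gap along the fence (x of each of face_left, face_right in the frame of fence above -0.006 m and x of mould in the frame of fence below -0.04 m and y of notch in the frame of fence between -0.016 and 0.016 m and height (world z) of mould below 0.004 m and angle between mould's own z axis and vertical below 0.05 rad and linear speed of mould below 0.01 m/s); the robot touches nothing.
It fails at once if the mould is lifted or tipped (5 mm up, or 7 degrees) (height (world z) of mould above 0.005 m or angle between mould's own z axis and vertical above 0.12 rad).
It fails at once if the mould is pressed against the fence (over 1 N) while still more than 20 degrees from square (contact force between mould and fence above 1 N and angle between the x axis of mould and the x axis of fence, either way round above 0.35 rad).
It fails at once if the pot, the jar or the paddle is moved by more than 15 mm (distance of any of pot, jar, paddle from where it was at the start of the episode above 0.015 m).
It also fails if it takes over 72 s, if anything falls off the work surface, if the arm or the gripper's body presses on something with over 40 N, if the wrist force passes 120 N, or if a joint passes its speed limit or range.

## Working session

There is one attempt and no reset: what is moved stays moved. The work goes in short steps, Python scripts to look and compute and a tool call to move; the robot and the scene stay as the last step left them, time stands still between calls to the robot, and variables do not carry over. Pictures are saved under pics/ and viewed, about 8 in all and at most 12, crops included, and the job is handed in when it is done.

Besides the shell and the picture viewer there is one more tool, called after "Request:" as name(argument=value, ...) on one line, values as JSON. carry_out: Moves the arm, as the interface text tells. Its arguments: {"type":"object","properties":{"deltas":{"type":"array"},"newtons":{"type":"number"}},"required":["deltas"]}

```bash
mkdir -p pics; python3 - <<'E'
from rig import ctrl,viewer,order
import cv2,numpy as np
np.set_printoptions(precision=4,suppress=True)
for n in("scene","top"):
    cv2.imwrite(f"pics/{n}0.png",cv2.cvtColor(viewer.capture(n),cv2.COLOR_RGB2BGR)); print(n,viewer.calibration(n))
print(viewer.calibration("wrist")); print(ctrl.sense())
E
```

```text
scene {'fx': 362.25253164130527, 'fy': 362.25253164130527, 'cx': 254.47407823417146, 'cy': 190.77569325353363, 'xyz': array([1004.7014,  689.0063,  864.5639]), 'attitude': array([-0.1154,  0.2746,  0.8852, -0.3574])}
top {'fx': 422.3275804297345, 'fy': 422.3275804297345, 'cx': 256.6881909623056, 'cy': 192.7747305777729, 'xyz': array([ 430.5044,   43.9922, 1256.2356]), 'attitude': array([-0.0389,  0.7087, -0.704 ,  0.0262])}
{'fx': 275.63814469027193, 'fy': 275.63814469027193, 'cx': 256.88913748907845, 'cy': 191.50578328386308, 'T_tool_cam': array([[   0.0015,   -0.3228,    0.9464, -142.3119],
       [   1.    ,   -0.0004,   -0.0017,   -0.321 ],
       [   0.0009,    0.9465,    0.3228,  -83.4264],
       [   0.    ,    0.    ,    0.    ,    1.    ]])}
{'time_s': 0.1, 'joints': array([-1.3884,  0.3134,  1.4984,  0.    ,  1.331 , -0.2234]), 'dq': array([-0.0004, -0.0011, -0.004 , -0.0011, -0.0004, -0.0011]), 'tau': array([  0.0022, -41.2899, -26.0141,  -0.0002,   0.0031,   0.    ]), 'eef_pos': array([ 207.1971, -482.1299,  230.7897]), 'ee_rot': array([ 0.1421,  0.6926,  0.1429, -0.6926]), 'force': array([ 0.7318, -0.3078,  0.0033]), 'wrist_torque': array([ 0.024 , -0.0271, -0.0101]), 'grip_width': 1.0019223790235368}
```

View pics/top0.png

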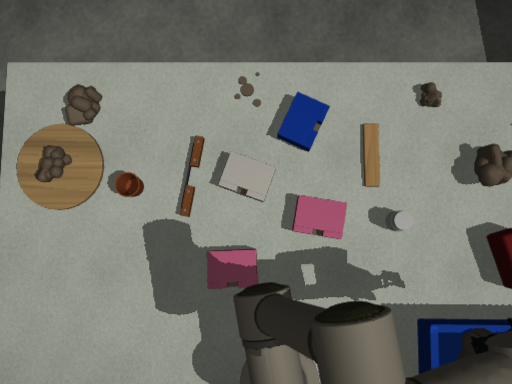

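View pics/scene0.png

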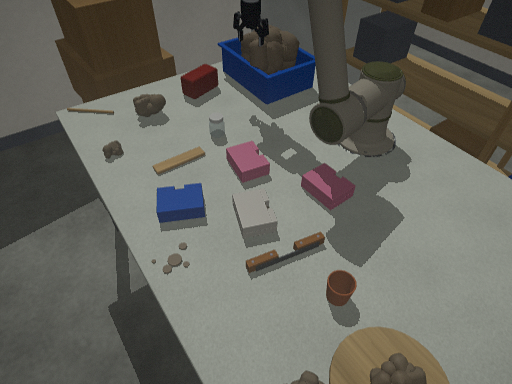

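The top view shows the off-white mould at (247,176) with its notch at (242,190) facing the robot. The fence battens are at (197,151) and (187,201), the pot at (129,184), the jar at (402,220) and the paddle at (371,155). The scene view agrees: mould at (256,212), fence at (287,252).

```bash
cat > h.py <<'E'
import cv2,numpy as np
from scipy.spatial.transform import Rotation as R
from rig import ctrl,viewer,order
np.set_printoptions(precision=2,suppress=True)
def cam(n):
    c=viewer.calibration(n); q=c["attitude"]; return c,R.from_quat(np.r_[q[1:],q[0]]).as_matrix(),c["xyz"]
def rays(n,px):
    c,Rm,t=cam(n); px=np.atleast_2d(px).astype(float)
    return t,np.c_[(px[:,0]-c["cx"])/c["fx"],(px[:,1]-c["cy"])/c["fy"],np.ones(len(px))]@Rm.T
def toz(n,px,z):
    t,d=rays(n,px); return t+d*((z-t[2])/d[:,2])[:,None]
def proj(n,P):
    c,Rm,t=cam(n); p=(np.atleast_2d(P)-t)@Rm; return np.c_[p[:,0]/p[:,2]*c["fx"]+c["cx"],p[:,1]/p[:,2]*c["fy"]+c["cy"]]
def tri(a,pa,b,pb):
    ta,da=rays(a,pa);tb,db=rays(b,pb);o=[]
    for u,v in zip(da,db):
        s=np.linalg.lstsq(np.c_[u,-v],tb-ta,rcond=None)[0]; o.append((ta+s[0]*u+tb+s[1]*v)/2)
    return np.array(o)
def blobs(img,lo,hi,roi,amin=40):
    hsv=cv2.cvtColor(img,cv2.COLOR_RGB2HSV); m=cv2.inRange(hsv,np.array(lo),np.array(hi))
    k=np.zeros_like(m);x0,y0,x1,y1=roi;k[y0:y1,x0:x1]=255;m&=k
    cs=cv2.findContours(m,cv2.RETR_EXTERNAL,cv2.CHAIN_APPROX_NONE)[0]
    return sorted([c for c in cs if cv2.contourArea(c)>amin],key=cv2.contourArea,reverse=True)
E
python3 - <<'E'
from h import *
t=cv2.cvtColor(cv2.imread("pics/top0.png"),cv2.COLOR_BGR2RGB);s=cv2.cvtColor(cv2.imread("pics/scene0.png"),cv2.COLOR_BGR2RGB)
ht=cv2.cvtColor(t,cv2.COLOR_RGB2HSV);hs=cv2.cvtColor(s,cv2.COLOR_RGB2HSV)
for p in[(247,170),(230,175),(260,182),(247,210),(280,170),(238,197),(197,150),(187,200),(241,191)]:print(p,ht[p[1],p[0]],t[p[1],p[0]])
print()
for p in[(250,208),(256,230),(300,220),(220,220),(313,242),(262,260)]:print(p,hs[p[1],p[0]],s[p[1],p[0]])
a=cv2.resize(t[120:240,120:280],None,fx=4.5,fy=4.5,interpolation=cv2.INTER_CUBIC)
b=cv2.resize(s[175:285,225:345],None,fx=4.5,fy=4.5,interpolation=cv2.INTER_CUBIC)
cv2.imwrite("pics/ca.png",cv2.cvtColor(a,cv2.COLOR_RGB2BGR));cv2.imwrite("pics/cb.png",cv2.cvtColor(b,cv2.COLOR_RGB2BGR))
E
```

```text
(247, 170) [ 21  21 158] [158 154 145]
(230, 175) [ 21  21 158] [158 154 145]
(260, 182) [ 23  21 159] [159 156 146]
(247, 210) [ 43  19 161] [156 161 149]
(280, 170) [ 41  18 158] [154 158 147]
(238, 197) [ 41  18 158] [154 158 147]
(197, 150) [ 13 180 102] [102  61  30]
(187, 200) [ 13 181 103] [103  61  30]
(241, 191) [15 69 59] [59 51 43]

(250, 208) [ 26  14 151] [151 150 143]
(256, 230) [30 22 92] [92 92 84]
(300, 220) [ 43  15 153] [149 153 144]
(220, 220) [ 47  15 151] [146 151 142]
(313, 242) [ 13 118  78] [78 58 42]
(262, 260) [ 14 131 113] [113  83  55]
```

View pics/ca.png

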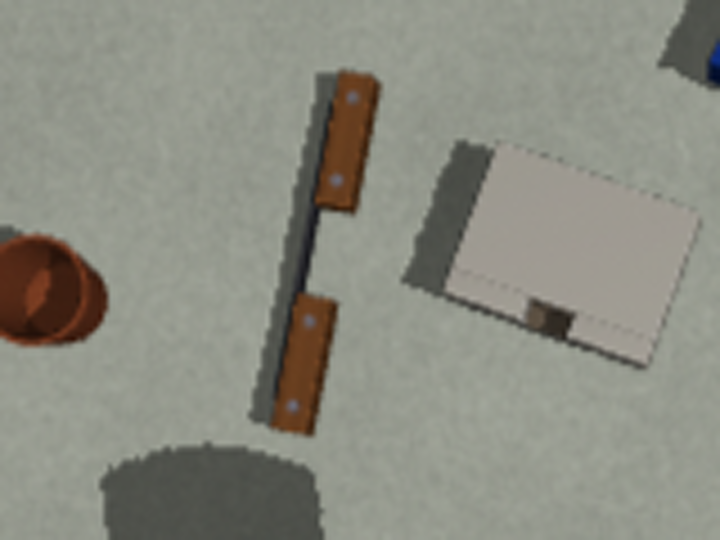

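View pics/cb.png

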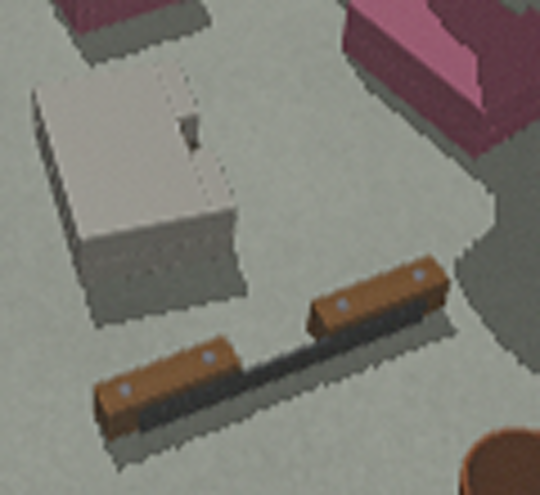

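The crops show the mould's top corners and notch cleanly. In the top crop the batten working edges run from (380,80) to (312,435). Next I turn these into poses, with a two-view height check.

```bash
cat >> h.py <<'E'
def fence():  # from start pictures: working-edge ends in top crop
    P=toz("top",np.array([[380,80],[312,435]])/4.5+120-.4,30)[:,:2]
    return P
def mould(img=None,roi=(200,130,300,230),debug=False):
    if img is None: img=viewer.capture("top")
    h=cv2.GaussianBlur(img,(3,3),0); 
    g=cv2.inRange(cv2.cvtColor(h,cv2.COLOR_RGB2HSV),(14,16,125),(31,45,255))
    k=np.zeros_like(g);x0,y0,x1,y1=roi;k[y0:y1,x0:x1]=255;g&=k
    g=cv2.morphologyEx(g,cv2.MORPH_OPEN,np.ones((3,3)))
    c=max(cv2.findContours(g,cv2.RETR_EXTERNAL,cv2.CHAIN_APPROX_NONE)[0],key=cv2.contourArea)
    W=toz("top",c[:,0,:],50)[:,:2].astype(np.float32)
    return cv2.minAreaRect(W)+(cv2.contourArea(c),)
E
python3 - <<'E'
from h import *
t=cv2.cvtColor(cv2.imread("pics/top0.png"),cv2.COLOR_BGR2RGB)
print("mould rect",mould(t))
T=np.array([[495,143],[700,208],[647,363],[447,293]])/4.5+120-.4
S=np.array([[82,240],[35,92],[175,65],[235,207]])/4.5+[225,175]-.4
C=tri("top",T,"scene",S); print(C,C.mean(0))
Z=toz("top",T,50)[:,:2];print(Z,Z.mean(0),[np.linalg.norm(Z[i]-Z[i-1]) for i in range(4)])
F=np.array([[342,70],[380,80],[356,212],[317,205],[297,293],[336,303],[312,435],[272,427]])/4.5+120-.4
fz=toz("top",F,30)[:,:2];print(fz)
FS=np.array([[95,385],[222,338],[313,302],[432,257]])/4.5+[225,175]-.4
print(tri("top",F[[1,2,5,6]],"scene",FS)); print(toz("scene",FS,30))
w=fz[[1,2,5,6]]; o=w.mean(0); d=w[3]-w[0];d/=np.linalg.norm(d); print("fence o",o,"y",d,"x",[-d[1]*-1,-d[0]])
for n,p,z in(("pot",(129,184),35),("jar",(402,220),80),("padA",(371,124),14),("padB",(372,187),14),("pinkbyR",(320,216),50),("pink2",(232,268),50),("blue",(303,121),50)):print(n,toz("top",p,z))
E
```

```text
mould rect ((591.1431274414062, 94.06087493896484), (140.127685546875, 103.79610443115234), 70.78556823730469, 1569.5)
[[661.62 145.57  50.04]
 [618.08  15.22  47.19]
 [519.85  47.49  44.22]
 [564.04 175.94  46.6 ]] [590.9   96.05  47.01]
[[661.77 145.46]
 [620.11  13.37]
 [520.32  46.72]
 [564.42 174.9 ]] [591.65  95.11] [np.float64(101.7094547776984), np.float64(138.51190818052962), np.float64(105.21604503070252), np.float64(135.55455905741667)]
[[713.87 248.61]
 [707.27 223.42]
 [619.54 237.47]
 [624.04 263.13]
 [566.09 274.91]
 [559.69 249.31]
 [473.79 263.05]
 [478.78 289.13]]
[[706.96 225.2   25.3 ]
 [620.33 239.45  20.91]
 [558.92 251.41  24.82]
 [472.29 265.99  23.46]]
[[707.35 228.98  30.  ]
 [623.87 244.83  30.  ]
 [560.33 255.29  30.  ]
 [474.54 270.86  30.  ]]
fence o [590.07 243.31] y [-0.99  0.17] x [np.float64(0.1673761432076204), np.float64(0.9858931111864725)]
pot [[566.71 440.13  35.  ]]
jar [[ 465.78 -336.8    80.  ]]
padA [[ 753.24 -273.02   14.  ]]
padB [[ 564.14 -272.69   14.  ]]
pinkbyR [[ 476.41 -114.72   50.  ]]
pink2 [[327.91 134.19  50.  ]]
blue [[752.2  -67.12  50.  ]]
```

Request:
carry_out(deltas=[[1, 0, -27, -55, -10, 0, 0], [1, 0, -54, -110, -20, 0, 0], [1, 0, -81, -165, -30, 0, 0], [1, 0, -108, -220, -40, 0, 0], [1, 0, -135, -275, -50, 0, 0]])

```text
time_s: 0.72
eef_pos: [407.5, -248.0, 231.2]
ee_rot: [-0.423, -0.566, -0.423, 0.566]
force: [1.4, 0.0, 0.2]
grip_width: 0.001
```

```bash
cat >> h.py <<'E'
FO=np.array([590.,244.]);FA=np.deg2rad(80.3)
FX=np.array([np.cos(FA),np.sin(FA)]);FY=np.array([-FX[1],FX[0]])
def to(x,y,z,ang=None):   # world target -> deltas in tool axes; ang = wanted tool y direction (deg)
    s=ctrl.sense();q=s["ee_rot"];M=R.from_quat(np.r_[q[1:],q[0]]).as_matrix()
    d=M.T@(np.array([x,y,z])-s["eef_pos"])
    a=np.rad2deg(np.arctan2(M[1,1],M[0,1]))
    print("t",s["time_s"],"pos",s["eef_pos"],"yaw",a,"tilt",M[2,0],"delta",d,"turn",None if ang is None else -(ang-a),"F",s["force"],"g",s["grip_width"])
E
python3 -c "
from h import *
to(646.5,20.6,120,-9.7)"
```

```text
t 0.725 pos [ 407.53 -248.04  231.18] yaw -16.43513883213104 tilt -0.9999999779534465 delta [ 111.19  153.23 -325.26] turn -6.735138832131042 F [1.41 0.02 0.21] g 0.0006976181938489585
```

Request:
carry_out(deltas=[[1, 0, 26, -55, -6.5, 0, 0], [1, 0, 52, -110, -6.5, 0, 0], [1, 0, 78, -165, -6.5, 0, 0], [1, 20, 104, -220, -6.5, 0, 0], [1, 40, 128, -272, -6.5, 0, 0]])

```text
time_s: 1.35
eef_pos: [608.7, -24.5, 190.6]
ee_rot: [-0.453, -0.543, -0.453, 0.543]
force: [1.0, -1.0, 0.0]
grip_width: -0.002
```

```bash
python3 -c "
from h import *
to(646.5,20.6,80,-9.7)"
```

```text
t 1.35 pos [608.66 -24.5  190.59] yaw -10.23917250655304 tilt -0.9999999794790755 delta [110.59  29.21 -51.12] turn -0.5391725065530402 F [ 1.01 -0.96  0.03] g -0.0021534688466562477
```

Request:
carry_out(deltas=[[1, 30, 29, -51, -0.5, 0, 0], [1, 80, 29, -51, -0.5, 0, 0], [1, 110, 29, -51, -0.5, 0, 0], [1, 110, 29, -51, -0.5, 0, 0], [1, 110, 29, -51, -0.5, 0, 0]])

```text
time_s: 1.98
eef_pos: [645.9, 18.6, 82.9]
ee_rot: [0.456, 0.541, 0.455, -0.54]
force: [0.2, -0.3, -0.7]
grip_width: 0.002
```

```bash
python3 -c "
from h import *
to(646.5,20.6,12,-9.7)
cv2.imwrite('pics/w1.png',cv2.cvtColor(np.hstack([viewer.capture('top')[90:270,150:380],viewer.capture('scene')[150:330,170:400]]),cv2.COLOR_RGB2BGR))"
```

```text
t 1.975 pos [645.88  18.58  82.91] yaw -9.760916471483334 tilt -0.9999975319407022 delta [70.91  0.11 -2.09] turn -0.06091647148333479 F [ 0.16 -0.31 -0.67] g 0.0020436522443989568
```

View pics/w1.png

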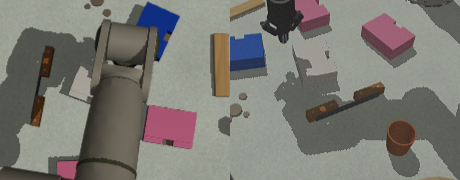

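The arm hides the mould from the top camera, but the scene view (right half) still shows it, with the shut fingers hovering behind its far end and clear of the blue block. I will descend and begin the first push.

Request:
carry_out(deltas=[[1, 35, 0, -2, 0, 0, 0], [1, 70, 0, -2, 0, 0, 0], [1, 70, 0, -2, 0, 0, 0], [1, 70, -6, -3, 0, 0, 0], [1, 70, -12, -4, 0, 0, 0]])

```text
time_s: 2.7
eef_pos: [634.5, 24.8, 13.2]
ee_rot: [0.456, 0.541, 0.455, -0.54]
force: [2.9, -1.0, -0.0]
grip_width: -0.001
```

Request:
carry_out(deltas=[[1, 0, -5, -1, 0, 0, 0], [1, 0, -10, -2, 0, 0, 0], [1, 0, -15, -3, 0, 0, 0], [1, 0, -20, -4, 0, 0, 0], [1, 0, -20, -4, 0, 0, 0]])

```text
time_s: 3.32
eef_pos: [615.8, 31.8, 12.7]
ee_rot: [0.457, 0.541, 0.455, -0.54]
force: [3.2, -2.8, 3.5]
grip_width: 0.003
```

```bash
python3 -c "
from h import *
to(646.5,20.6,12,-9.7)
a=viewer.capture('scene');b=viewer.capture('wrist')
cv2.imwrite('pics/s2.png',cv2.cvtColor(a,cv2.COLOR_RGB2BGR));cv2.imwrite('pics/wr2.png',cv2.cvtColor(b,cv2.COLOR_RGB2BGR))
a=cv2.resize(a[170:290,210:360],None,fx=2.5,fy=2.5,interpolation=cv2.INTER_CUBIC)
b=cv2.resize(b,(400,300))
cv2.imwrite('pics/v2.png',cv2.cvtColor(np.hstack([a,b]),cv2.COLOR_RGB2BGR))"
```

```text
t 3.325 pos [615.77  31.78  12.69] yaw -9.75219233827309 tilt -0.9999950565579602 delta [ 0.79 32.17  5.82] turn -0.05219233827309111 F [ 3.19 -2.77  3.5 ] g 0.0030380148380436465
```

View pics/v2.png

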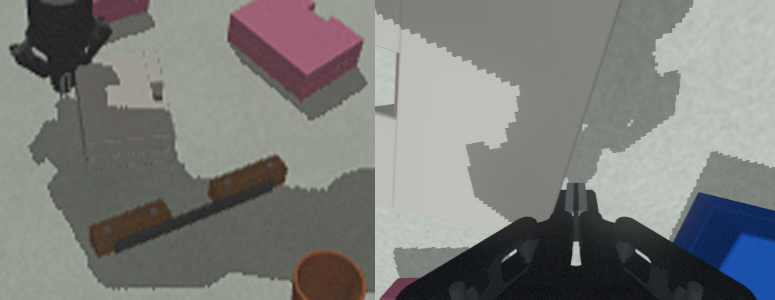

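The wrist view shows the mould's plain top edge running from about (622,0) to (575,170), with the finger against it. It also shows the notched edge at the left. I'll measure the plain edge automatically by hue.

```bash
cat >> h.py <<'E'
def wr_edges(img=None,s=None,rows=(5,200),zt=50):
    s=s or ctrl.sense()
    if img is None: img=viewer.capture("wrist")
    c=viewer.calibration("wrist");T=c["T_tool_cam"];q=s["ee_rot"];M=R.from_quat(np.r_[q[1:],q[0]]).as_matrix()
    Rm=M@T[:3,:3];t=M@T[:3,3]+s["eef_pos"]
    hsv=cv2.cvtColor(cv2.medianBlur(img,5),cv2.COLOR_RGB2HSV)
    m=cv2.inRange(hsv,(12,10,60),(33,60,255))
    m=cv2.morphologyEx(m,cv2.MORPH_OPEN,np.ones((5,5)));m[rows[1]:]=0
    n,l,st,_=cv2.connectedComponentsWithStats(m);k=1+np.argmax(st[1:,4]);m=(l==k).astype(np.uint8)*255
    cv2.imwrite("pics/m.png",m)
    def w(px):
        d=np.c_[(px[:,0]-c["cx"])/c["fx"],(px[:,1]-c["cy"])/c["fy"],np.ones(len(px))]@Rm.T
        return (t+d*((zt-t[2])/d[:,2])[:,None])[:,:2]
    for side in("R","L"):
        P=np.array([(x.max() if side=="R" else x.min(),r) for r in range(rows[0],rows[1]) for x in[np.flatnonzero(m[r])] if len(x)>20],float)
        P=P[(P[:,0]>1)&(P[:,0]<510)]
        if len(P)<20: print(side,"few");continue
        W=w(P).astype(np.float32);vx,vy,x0,y0=cv2.fitLine(W,cv2.DIST_HUBER,0,.01,.01).ravel()
        f=np.array([x0,y0])-FO
        res=abs((W-[x0,y0])@[-vy,vx])
        print(side,"n",len(P),"px",P[0],P[-1],"dir deg",np.rad2deg(np.arctan2(vy,vx))%180,"pt fence xy",[f@FX,f@FY],"res",np.median(res),"ends F",[((W[i]-FO)@FX,(W[i]-FO)@FY) for i in(0,-1)])
E
python3 - <<'E'
from h import *
wr_edges(cv2.cvtColor(cv2.imread("pics/wr2.png"),cv2.COLOR_BGR2RGB),rows=(5,190))
s=ctrl.sense();f=s["eef_pos"][:2]-FO;print("tcp fence",f@FX,f@FY)
E
```

```text
Traceback (most recent call last):
  File "h.py", line 58, in wr_edges
    P=P[(P[:,0]>1)&(P[:,0]<510)]
         ~^^^^^
IndexError: too many indices for array: array is 1-dimensional, but 2 were indexed
```

```bash
python3 - <<'E'
from h import *
a=cv2.cvtColor(cv2.medianBlur(cv2.imread("pics/wr2.png"),5),cv2.COLOR_BGR2HSV)
for x,y in[(440,150),(540,60),(500,180),(395,90),(385,150),(640,60),(610,150),(740,100),(430,225),(410,260)]:
    print((x,y),a[int(y*1.28),int((x-375)*1.28)])
E
```

```text
(440, 150) [ 30   7 192]
(540, 60) [ 30   6 129]
(500, 180) [ 30   6 128]
(395, 90) [ 25  21 158]
(385, 150) [ 30   7 189]
(640, 60) [ 65  12 129]
(610, 150) [ 60   9 195]
(740, 100) [ 60   9 191]
(430, 225) [ 60   9 193]
(410, 260) [ 55  12 130]
```

Hue separates them: mould at or below about 40, table at or above about 50.

```bash
sed -i 's/(12,10,60),(33,60,255)/(12,3,75),(42,60,255)/' h.py
python3 - <<'E'
from h import *
wr_edges(cv2.cvtColor(cv2.imread("pics/wr2.png"),cv2.COLOR_BGR2RGB),rows=(5,190))
s=ctrl.sense();f=s["eef_pos"][:2]-FO;print("tcp fence",f@FX,f@FY)
E
```

```text
R n 185 px [311.   5.] [252. 189.] dir deg 62.460907 pt fence xy [np.float64(-127.24427902615992), np.float64(-68.08034702132068)] res 0.19585261 ends F [(np.float64(-92.49963231157737), np.float64(-78.68665329412644)), (np.float64(-155.5912794012869), np.float64(-58.97877499229548))]
L n 85 px [ 3. 59.] [  4. 143.] dir deg 61.538525 pt fence xy [np.float64(-121.16781324318329), np.float64(22.084631142225266)] res 0.20795901 ends F [(np.float64(-108.30422367834153), np.float64(26.270346672193757)), (np.float64(-137.0685300358362), np.float64(34.46689097454115))]
tcp fence -204.75944708693524 -61.15841485087941
```

Request:
carry_out(deltas=[[1, 0, -5, 4, 0, 0, 0], [1, 0, -11, 7, 0, 0, 0], [1, 0, -17, 9, 0, 0, 0], [1, 0, -23, 11, 0, 0, 0], [1, 0, -30, 12, 0, 0, 0]])

```text
time_s: 4.05
eef_pos: [583.4, 25.1, 11.7]
ee_rot: [0.456, 0.541, 0.455, -0.54]
force: [5.2, -1.0, 4.7]
grip_width: -0.001
```

```bash
cat >> h.py <<'E'
def chk(**k):
    s=ctrl.sense();f=s["eef_pos"]-np.r_[FO,0];print("t %.2f tcp fence %.1f %.1f z %.1f"%(s["time_s"],f[:2]@FX,f[:2]@FY,f[2]),"F",s["force"])
    im=viewer.capture("wrist");cv2.imwrite("pics/w_last.png",cv2.cvtColor(im,cv2.COLOR_RGB2BGR));wr_edges(im,s,**k)
E
python3 -c "
from h import *
chk(rows=(5,190))"
```

```text
t 4.05 tcp fence -216.9 -30.4 z 11.7 F [ 5.22 -0.97  4.73]
R n 185 px [383.   5.] [293. 189.] dir deg 44.477707 pt fence xy [np.float64(-134.08339395492087), np.float64(-68.79222000800657)] res 0.3699453 ends F [(np.float64(-104.79459841649732), np.float64(-71.19042207942024)), (np.float64(-167.51922740038285), np.float64(-44.554755040543554))]
L n 127 px [105.   5.] [  2. 131.] dir deg 26.870167 pt fence xy [np.float64(-123.46029498578577), np.float64(40.17718690709797)] res 1.8357111 ends F [(np.float64(-104.65101981165863), np.float64(18.848986892814494)), (np.float64(-144.65599950198143), np.float64(64.16847140111918))]
```

```bash
python3 - <<'E'
s=open('h.py').read()
s=s.replace('''        f=np.array([x0,y0])-FO''','''        WF=(W-FO)@np.c_[FX,FY];ch=WF[-1]-WF[0];dv=abs((WF-WF[0])@[-ch[1],ch[0]])/np.linalg.norm(ch);i=int(dv.argmax())
        if dv[i]>3:
            L=[]
            for seg in(WF[:max(i-3,0)],WF[i+3:]):
                if len(seg)<8: continue
                a,b,e,g=cv2.fitLine(seg.astype(np.float32),cv2.DIST_HUBER,0,.01,.01).ravel();L.append((np.array([a,b]),np.array([e,g])));print("   seg n",len(seg),"fence dir",np.rad2deg(np.arctan2(b,a))%180)
            print("   corner~",WF[i])
            if len(L)==2:
                k=np.linalg.solve(np.c_[L[0][0],-L[1][0]],L[1][1]-L[0][1]);print("   corner fit",L[0][1]+k[0]*L[0][0])
        f=np.array([x0,y0])-FO''')
open('h.py','w').write(s)
E
python3 -c "
from h import *
im=cv2.cvtColor(cv2.imread('pics/w_last.png'),cv2.COLOR_BGR2RGB);wr_edges(im,rows=(5,190))"
```

```text
seg n 30 fence dir 55.97615
   seg n 149 fence dir 143.7316
   corner~ [-114.37  -82.52]
   corner fit [-113.54  -83.23]
R n 185 px [383.   5.] [293. 189.] dir deg 44.497787 pt fence xy [np.float64(-134.12179900961476), np.float64(-68.02806144549031)] res 0.3695716 ends F [(np.float64(-104.85936436258628), np.float64(-70.41875690836645)), (np.float64(-167.53659483249575), np.float64(-43.82347156883429))]
   seg n 60 fence dir 144.22366
   seg n 61 fence dir 143.51376
   corner~ [-123.35   49.18]
   corner fit [ 733.16 -584.37]
L n 127 px [105.   5.] [  2. 131.] dir deg 26.85753 pt fence xy [np.float64(-123.51585971012227), np.float64(40.90534681825315)] res 1.8357363 ends F [(np.float64(-104.70834755736493), np.float64(19.56916731521021)), (np.float64(-144.71628738541563), np.float64(64.912852078787))]
```

Request:
carry_out(deltas=[[1, 0, -7, 1, 0, 0, 0], [1, 0, -14, 2, 0, 0, 0], [1, 0, -21, 2, 0, 0, 0], [1, 0, -28, 1, 0, 0, 0], [1, 0, -34, -1, 0, 0, 0]])

```text
time_s: 4.72
eef_pos: [549.7, 31.6, 11.5]
ee_rot: [-0.456, -0.541, -0.455, 0.541]
force: [4.3, -3.9, 5.4]
grip_width: 0.002
```

```bash
python3 -c "
from h import *
chk(rows=(5,190))"
```

```text
t 4.72 tcp fence -216.1 3.9 z 11.5 F [ 4.26 -3.91  5.42]
   seg n 110 fence dir 34.539017
   seg n 69 fence dir 125.59861
   corner~ [-139.52  -75.47]
   corner fit [-139.9   -76.15]
R n 185 px [428.   5.] [361. 189.] dir deg 85.606125 pt fence xy [np.float64(-127.75345791491726), np.float64(-61.988221685699706)] res 6.141822 ends F [(np.float64(-104.1162563723419), np.float64(-51.305948783230555)), (np.float64(-166.71238580000647), np.float64(-37.18775584631117))]
   seg n 98 fence dir 125.36919
   seg n 81 fence dir 36.153305
   corner~ [-135.06   93.16]
   corner fit [-136.06   94.21]
L n 185 px [168.   5.] [ 85. 189.] dir deg 39.3982 pt fence xy [np.float64(-124.27368992069505), np.float64(71.73929191370917)] res 5.422909 ends F [(np.float64(-103.98363569910791), np.float64(32.70091136536413)), (np.float64(-166.53112601770624), np.float64(72.2141334887052))]
```

Request:
carry_out(deltas=[[1, 0, 5, 10, 0, 0, 0], [1, -35, 5, 12, 0, 0, 0], [1, -70, 4, 12, 0, 0, 0], [1, -70, 0, -40, 0, 0, 0], [1, -70, -4, -95, 0, 0, 0]])

```text
time_s: 5.4
eef_pos: [561.5, 126.7, 80.8]
ee_rot: [-0.455, -0.54, -0.456, 0.542]
force: [0.5, 0.0, 0.3]
grip_width: -0.001
```

Request:
carry_out(deltas=[[1, 0, -3, -40, 0, 0, 0], [1, 0, -5, -76, 0, 0, 0], [1, 0, -5, -76, 0, 0, 0], [1, 0, -5, -76, 0, 0, 0], [1, 0, -5, -76, 0, 0, 0]])

```text
time_s: 6.02
eef_pos: [570.0, 201.0, 81.1]
ee_rot: [-0.455, -0.541, -0.455, 0.541]
force: [-0.2, -0.9, 0.4]
grip_width: -0.0
```

```bash
python3 -c "
from h import *
chk(rows=(5,370))
im=cv2.imread('pics/w_last.png');cv2.imwrite('pics/v3.png',np.hstack([im[:,:,:],cv2.cvtColor(viewer.capture('scene')[150:330,180:380],cv2.COLOR_RGB2BGR).repeat(1,0)[:180] if 0 else cv2.resize(cv2.cvtColor(viewer.capture('scene')[150:330,230:365],cv2.COLOR_RGB2BGR),(288,384))]))"
```

```text
t 6.03 tcp fence -45.8 12.4 z 81.1 F [-0.23 -0.91  0.37]
   seg n 23 fence dir 28.177849
   seg n 14 fence dir 19.00391
   corner~ [-77.07 -33.21]
   corner fit [-102.33  -50.75]
R n 43 px [308. 238.] [337. 280.] dir deg 113.26831 pt fence xy [np.float64(-72.85520394323925), np.float64(-35.9801491119447)] res 0.7794225 ends F [(np.float64(-55.79317499777446), np.float64(-23.254067056729298)), (np.float64(-90.94247320760638), np.float64(-46.854452384794286))]
   seg n 29 fence dir 3.9556372
   seg n 8 fence dir 31.558014
   corner~ [-82.13  -8.57]
   corner fit [-80.88  -7.93]
L n 43 px [284. 238.] [293. 280.] dir deg 87.51127 pt fence xy [np.float64(-69.93205127996498), np.float64(-7.267630242437294)] res 0.69931734 ends F [(np.float64(-55.75167088539445), np.float64(-6.346727379165701)), (np.float64(-90.8702913088607), np.float64(-14.059471195404223))]
```

View pics/v3.png

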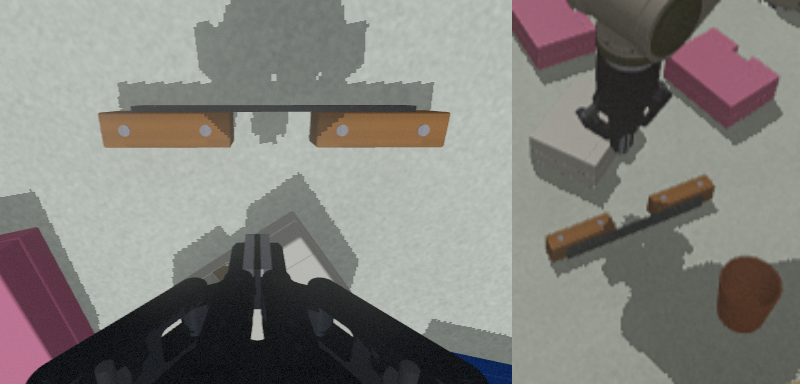

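The wrist view shows the fence working edges at row 147, columns 101–233 and 310–445. The mould corner is at (293,212), and the fingers hang beside it, clear of the fence. I'll refine the fence pose from this view.

```bash
python3 - <<'E'
from h import *
im=cv2.cvtColor(cv2.imread('pics/w_last.png'),cv2.COLOR_BGR2RGB)
bl=blobs(im,(5,90,60),(20,255,255),(80,90,470,170),300)
s=ctrl.sense();c=viewer.calibration("wrist");T=c["T_tool_cam"];q=s["ee_rot"];M=R.from_quat(np.r_[q[1:],q[0]]).as_matrix()
Rm=M@T[:3,:3];t=M@T[:3,3]+s["eef_pos"]
W=[]
for b in bl:
    p=b[:,0,:]; bot=np.array([(x,p[p[:,0]==x,1].max()+.5) for x in range(p[:,0].min()+6,p[:,0].max()-5)],float)
    px=np.r_[bot,[[p[:,0].min(),bot[0,1]],[p[:,0].max(),bot[-1,1]]]]
    d=np.c_[(px[:,0]-c["cx"])/c["fx"],(px[:,1]-c["cy"])/c["fy"],np.ones(len(px))]@Rm.T
    w=(t+d*((30-t[2])/d[:,2])[:,None])[:,:2];W.append(w)
    print(p.min(0),p.max(0),"ends fence",(w[-2:]-FO)@np.c_[FX,FY])
A=np.vstack([w[:-2] for w in W]).astype(np.float32);f=cv2.fitLine(A,cv2.DIST_HUBER,0,.01,.01).ravel()
print("dir",np.rad2deg(np.arctan2(f[1],f[0]))%180,"face x in old frame",(f[2:]-FO)@FX)
E
```

```text
[316 110] [449 146] ends fence [[   5.64  -29.07]
 [   6.78 -122.17]]
[ 99 112] [230 146] ends fence [[  6.08 123.46]
 [  5.82  31.36]]
dir 170.13708 face x in old frame 5.720257518576006
```

Request:
carry_out(deltas=[[1, 35, 0, 0, 0, 0, 0], [1, 69, 0, 0, 0, 0, 0], [1, 69, 0, 0, 0, 0, 0], [1, 69, 2, 5, 0, 0, 0], [1, 69, 4, 10, 0, 0, 0]])

```text
time_s: 6.75
eef_pos: [573.4, 191.2, 13.9]
ee_rot: [0.456, 0.541, 0.455, -0.54]
force: [0.8, 0.8, -0.6]
grip_width: -0.002
```

```bash
sed -i 's/^def to(/FO=FO+5.7*FX+0.8*FY;FA=np.deg2rad(80.14);FX=np.array([np.cos(FA),np.sin(FA)]);FY=np.array([-FX[1],FX[0]])\ndef to(/' h.py
python3 -c "
from h import *
chk(rows=(150,230))"
```

```text
t 6.75 tcp fence -60.5 6.5 z 13.9 F [ 0.85  0.8  -0.64]Traceback (most recent call last):
  File "<string>", line 3, in <module>
    chk(rows=(150,230))
    ~~~^^^^^^^^^^^^^^^^
  File "h.py", line 76, in chk
    im=viewer.capture("wrist");cv2.imwrite("pics/w_last.png",cv2.cvtColor(im,cv2.COLOR_RGB2BGR));wr_edges(im,s,**k)
                                                                                                 ~~~~~~~~^^^^^^^^^^
  File "h.py", line 52, in wr_edges
    n,l,st,_=cv2.connectedComponentsWithStats(m);k=1+np.argmax(st[1:,4]);m=(l==k).astype(np.uint8)*255
                                                     ~~~~~~~~~^^^^^^^^^^
    return _wrapfunc(a, 'argmax', axis=axis, out=out, **kwds)
    return bound(*args, **kwds)
ValueError: attempt to get argmax of an empty sequence
```

Request:
carry_out(deltas=[[1, 0, 7, 3, 0, 0, 0], [1, 0, 14, 6, 0, 0, 0], [1, 0, 20, 10, 0, 0, 0], [1, 0, 26, 14, 0, 0, 0], [1, 0, 32, 18, 0, 0, 0]])

```text
time_s: 7.42
eef_pos: [601.3, 168.2, 12.3]
ee_rot: [0.456, 0.541, 0.456, -0.541]
force: [-1.8, 4.3, 2.1]
grip_width: -0.002
```

```bash
python3 -c "
from h import *
chk(rows=(150,380))
im=cv2.imread('pics/w_last.png');cv2.imwrite('pics/v4.png',np.hstack([im,cv2.resize(cv2.cvtColor(viewer.capture('scene')[150:330,230:365],cv2.COLOR_RGB2BGR),(288,384))]))"
```

```text
t 7.42 tcp fence -78.4 -24.9 z 12.3 F [-1.75  4.32  2.09]
R n 32 px [158. 294.] [101. 329.] dir deg 24.081587 pt fence xy [np.float64(-87.04702141073427), np.float64(30.931651872346837)] res 0.1704889 ends F [(np.float64(-80.08482875494154), np.float64(20.72759963613352)), (np.float64(-100.55699577895274), np.float64(50.594227545716564))]
   seg n 23 fence dir 137.78802
   corner~ [-83.47  44.73]
L n 32 px [135. 294.] [ 81. 329.] dir deg 34.71502 pt fence xy [np.float64(-92.45722108029351), np.float64(52.607415794669095)] res 0.47564125 ends F [(np.float64(-80.09843813334707), np.float64(31.286568939653574)), (np.float64(-100.56995176965523), np.float64(60.25453668358625))]
```

View pics/v4.png

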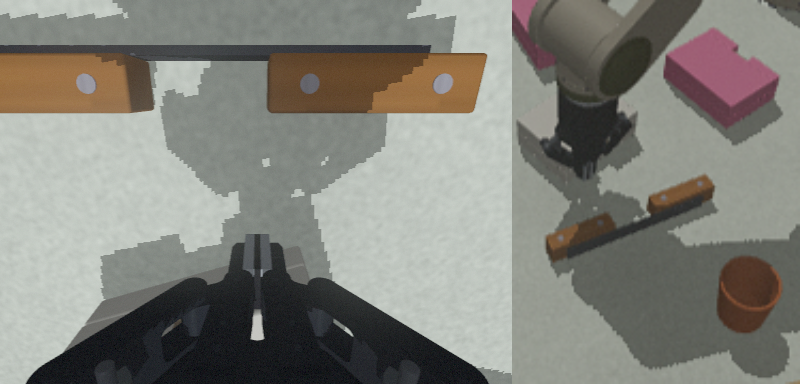

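The mould's notched top edge now runs from about (108,300) to the corner at (300,247), with the finger on its near end and pushing at about 4.5 N. I'll cast those pixels to the z = 50 plane.

```bash
cat >> h.py <<'E'
def wpx(px,z=50):
    s=ctrl.sense();c=viewer.calibration("wrist");T=c["T_tool_cam"];q=s["ee_rot"];M=R.from_quat(np.r_[q[1:],q[0]]).as_matrix()
    Rm=M@T[:3,:3];t=M@T[:3,3]+s["eef_pos"];px=np.array(px,float)
    d=np.c_[(px[:,0]-c["cx"])/c["fx"],(px[:,1]-c["cy"])/c["fy"],np.ones(len(px))]@Rm.T
    return ((t+d*((z-t[2])/d[:,2])[:,None])[:,:2]-FO)@np.c_[FX,FY]
def topedge(cols=range(60,330,6)):
    "notched top edge: first mould-hued pixel going down, below the fence"
    im=viewer.capture("wrist");cv2.imwrite("pics/w_last.png",cv2.cvtColor(im,cv2.COLOR_RGB2BGR))
    h=cv2.cvtColor(cv2.medianBlur(im,5),cv2.COLOR_RGB2HSV);o=[]
    for x in cols:
        k=(h[130:,x,0]>=12)&(h[130:,x,0]<=42)&(h[130:,x,1]<60)&(h[130:,x,1]>=3)&(h[130:,x,2]>75)
        r=np.flatnonzero(np.convolve(k,np.ones(6),"valid")==6)
        if len(r): o.append((x,r[0]+130))
    return np.array(o)
E
python3 -c "
from h import *
a=wpx([[108,300],[225,266],[300,247]]);print(a)
d=a[-1]-a[0];print('theta',np.rad2deg(np.arctan2(d[0],-d[1])))
o=topedge();print(o.tolist())"
```

```text
[[-83.79  43.77]
 [-65.5  -10.98]
 [-56.   -43.57]]
theta 17.653271544657493
[[72, 340], [78, 332], [84, 325], [90, 317], [96, 308], [102, 302], [108, 299], [114, 302], [120, 295], [126, 294], [132, 292], [138, 290], [144, 289], [150, 291], [156, 285], [162, 286], [168, 282], [204, 272], [216, 269], [222, 270], [252, 327], [258, 310], [288, 254], [294, 248], [300, 251], [306, 270]]
```

```bash
python3 -c "
from h import *
a=wpx([[102,302],[225,266],[300,247]],0);print(a)
d=a[-1]-a[0];th=np.arctan2(d[0],-d[1]);print('theta',np.rad2deg(th),np.linalg.norm(d),a[[0,2]].mean(0))"
```

```text
[[-127.79   81.38]
 [ -99.04   -3.93]
 [ -84.96  -52.06]]
theta 17.791508188325512 140.1489696729804 [-106.38   14.66]
```

The notched side's lower corners give a length of 140.1 mm (expected 140), with 17.8° left to turn and the notch at (-106,15) in the fence frame. I'll finish the turn.

Request:
carry_out(deltas=[[1, 0, 6, 5, 0, 0, 0], [1, 0, 12, 10, 0, 0, 0], [1, 0, 17, 15, 0, 0, 0], [1, 0, 21, 20, 0, 0, 0], [1, 0, 24, 24, 0, 0, 0]])

```text
time_s: 8.2
eef_pos: [620.7, 140.3, 12.2]
ee_rot: [0.456, 0.541, 0.456, -0.541]
force: [-0.6, 2.3, -1.8]
grip_width: -0.001
```

Request:
carry_out(deltas=[[1, 0, 0, -8, 0, 0, 0], [1, -25, 0, -20, 0, 0, 0], [1, -60, 0, -20, 0, 0, 0], [1, -110, 0, -20, 0, 0, 0], [1, -110, 0, -20, 0, 0, 0]])

```text
time_s: 8.82
eef_pos: [625.8, 161.2, 126.9]
ee_rot: [0.458, 0.543, 0.454, -0.538]
force: [-0.1, -0.2, -0.7]
grip_width: -0.002
```

```bash
python3 -c "
from h import *
s=ctrl.sense();f=s['eef_pos'];print(f,(f[:2]-FO)@FX,(f[:2]-FO)@FY)
im=viewer.capture('wrist');cv2.imwrite('pics/w_last.png',cv2.cvtColor(im,cv2.COLOR_RGB2BGR))"
```

```text
[625.76 161.16 126.85] -81.19329159887054 -50.229267469425004
```

View pics/w_last.png

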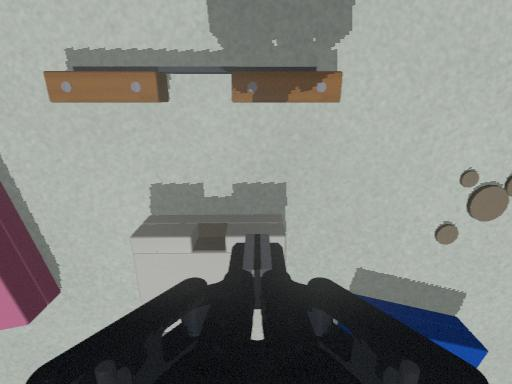

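The mould is nearly square to the fence and clear of it. Its lower face edge runs from (152,216) to (285,214), and the fence gap spans columns 168–232 at row 102.

```bash
python3 -c "
from h import *
a=wpx([[151,215.5],[286,213.5]],0);d=a[1]-a[0];print(a,np.rad2deg(np.arctan2(d[0],-d[1])),np.linalg.norm(d),a.mean(0))
b=wpx([[134,252],[286,248]],50);print('top?',b,b.mean(0))
print(wpx([[46,102],[168,102],[232,102],[341,102]],30))"
```

```text
[[-115.11   61.88]
 [-112.83  -79.9 ]] 0.9205114078230017 141.8077268175093 [-113.97   -9.01]
top? [[-128.67   60.73]
 [-124.68  -75.15]] [-126.68   -7.21]
[[  -1.39  122.59]
 [  -1.25   23.38]
 [  -1.18  -28.78]
 [  -1.06 -117.79]]
```

Request:
carry_out(deltas=[[1, 0, 26, 42, 0, 0, 0], [1, 0, 52, 84, 0, 0, 0], [1, 0, 52, 84, 0, 0, 0], [1, 55, 52, 84, 0, 0, 0], [1, 112, 52, 84, 0, 0, 0]])

```text
time_s: 9.5
eef_pos: [660.3, 70.0, 8.4]
ee_rot: [-0.456, -0.54, -0.456, 0.541]
force: [0.1, 0.3, -1.3]
grip_width: 0.0
```

Request:
carry_out(deltas=[[1, 0, 0, 0, 0, 0, 0], [1, 0, -5, 0, 0, 0, 0], [1, 0, -10, 0, 0, 0, 0], [1, 0, -15, 0, 0, 0, 0], [1, 0, -19, 0, 0, 0, 0]])

```text
time_s: 10.12
eef_pos: [642.9, 72.5, 11.2]
ee_rot: [0.457, 0.542, 0.455, -0.54]
force: [6.3, -1.0, 2.9]
grip_width: -0.001
```

```bash
python3 -c "
from h import *
chk(rows=(5,190))"
```

```text
t 10.12 tcp fence -165.6 -82.3 z 11.2 F [ 6.26 -1.02  2.85]
   seg n 9 fence dir 72.89954
   seg n 17 fence dir 2.8379476
   corner~ [-108.36  -70.29]
   corner fit [-107.5   -70.02]
R n 32 px [188. 158.] [228. 189.] dir deg 121.98488 pt fence xy [np.float64(-109.97883374164462), np.float64(-67.6251880572832)] res 0.8436324 ends F [(np.float64(-103.66989737515318), np.float64(-55.603348224567746)), (np.float64(-116.09382908499856), np.float64(-70.42672177327117))]
L few
```

The mould's -y end now sits at y ≈ -69, so the notch is at about +1, in the middle of the gap. Next I back off, go behind the plain side, half open the fingers for a two-point push, and push home.

Request:
carry_out(deltas=[[1, 0, 6, 0, 0, 0, 0], [1, 0, 12, 0, 0, 0, 0], [1, -55, 12, 0, 0, 0, 0], [1, -95, 12, 20, 0, 0, 0], [1, -95, -20, 60, 0, 0, 0]])

```text
time_s: 10.8
eef_pos: [614.4, 15.9, 108.2]
ee_rot: [0.458, 0.542, 0.454, -0.539]
force: [1.0, -1.0, -0.3]
grip_width: 0.004
```

Request:
carry_out(deltas=[[0.5, 0, -40, 18, 0, 0, 0], [-0.2, 0, -63, 18, 0, 0, 0], [-0.2, 0, -63, 18, 0, 0, 0], [-0.2, 40, -63, 18, 0, 0, 0], [-0.2, 75, -63, 18, 0, 0, 0]])

```text
time_s: 11.42
eef_pos: [548.3, 9.2, 29.1]
ee_rot: [0.456, 0.541, 0.456, -0.54]
force: [1.4, 0.0, -0.1]
grip_width: 0.601
```

```bash
python3 -c "
from h import *
s=ctrl.sense();f=s['eef_pos'];print(f,(f[:2]-FO)@FX,(f[:2]-FO)@FY,s['grip_width'])
im=viewer.capture('wrist');cv2.imwrite('pics/w_last.png',cv2.cvtColor(im,cv2.COLOR_RGB2BGR))"
```

```text
[548.28   9.25  29.1 ] -244.12769985974845 0.09231688629059719 0.6010209899880172
```

View pics/w_last.png

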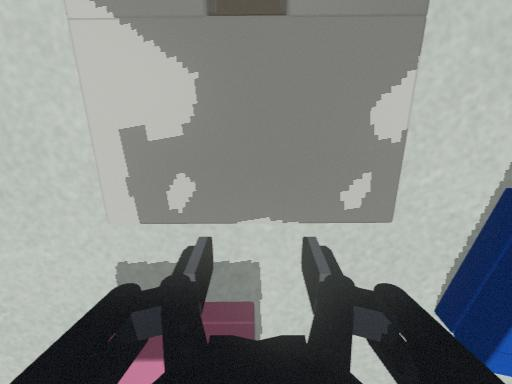

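The wrist view shows the plain edge level at row 223, columns 107–392, so the mould is square and centred to about 3 mm. I'll descend and push home.

Request:
carry_out(deltas=[[-0.2, 12, 0, 0, 0, 0, 0], [-0.2, 22, 0, 0, 0, 0, 0], [-0.2, 22, 0, 0, 0, 0, 0], [-0.2, 22, 0, -6, 0, 0, 0], [-0.2, 22, 0, -12, 0, 0, 0]])

```text
time_s: 12.1
eef_pos: [549.6, 21.5, 8.9]
ee_rot: [0.456, 0.541, 0.455, -0.54]
force: [0.0, 0.1, 0.4]
grip_width: 0.601
```

Request:
carry_out(deltas=[[-0.2, 0, 0, -8, 0, 0, 0], [-0.2, 0, 0, -16, 0, 0, 0], [-0.2, 0, 0, -24, 0, 0, 0], [-0.2, 0, 0, -32, 0, 0, 0], [-0.2, 0, 0, -40, 0, 0, 0]])

```text
time_s: 12.72
eef_pos: [556.4, 60.4, 8.8]
ee_rot: [-0.456, -0.541, -0.455, 0.541]
force: [0.1, -6.5, 2.9]
grip_width: 0.603
```

Request:
carry_out(deltas=[[-0.2, 0, 0, -8, 0, 0, 0], [-0.2, 0, 0, -16, 0, 0, 0], [-0.2, 0, 0, -24, 0, 0, 0], [-0.2, 0, 0, -32, 0, 0, 0], [-0.2, 0, 0, -40, 0, 0, 0]])

```text
time_s: 13.35
eef_pos: [563.1, 99.9, 8.8]
ee_rot: [-0.456, -0.541, -0.455, 0.541]
force: [-1.2, -6.2, 3.3]
grip_width: 0.601
```

```bash
python3 -c "
from h import *
chk(rows=(5,215))
im=viewer.capture('wrist');print((np.flatnonzero(0+(cv2.imread('pics/m.png',0)[:,250]>0))[[0,-1]]))
im=cv2.imread('pics/w_last.png');cv2.imwrite('pics/v5.png',np.hstack([im,cv2.resize(cv2.cvtColor(viewer.capture('scene')[150:330,230:365],cv2.COLOR_RGB2BGR),(288,384))]))"
```

```text
t 13.35 tcp fence -152.3 1.0 z 8.8 F [-1.25 -6.23  3.25]
R n 210 px [466.   5.] [421. 214.] dir deg 79.618095 pt fence xy [np.float64(-71.43211136785875), np.float64(-63.99593555820676)] res 0.17454979 ends F [(np.float64(-40.86897842251484), np.float64(-64.37237786491951)), (np.float64(-112.36781401469923), np.float64(-64.04784594022372))]
L n 210 px [30.  5.] [ 79. 214.] dir deg 80.58701 pt fence xy [np.float64(-75.07563325115896), np.float64(72.36706234980515)] res 0.30739737 ends F [(np.float64(-41.06899758700431), np.float64(72.81227520889075)), (np.float64(-112.51688916533524), np.float64(72.19500460706155))]
[ 13 214]
```

View pics/v5.png

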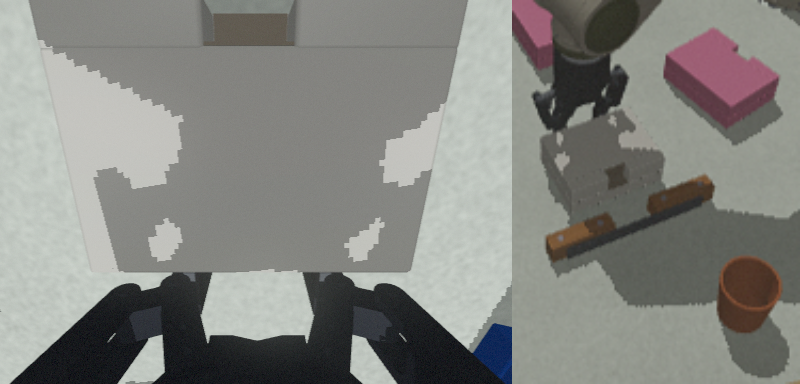

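The mould is square within 0.5°, its sides are at y = -64 and +72, and its face has about 35 mm left to the fence. I'll finish with a slow push.

Request:
carry_out(deltas=[[-0.2, 0, 0, -6, 0, 0, 0], [-0.2, 0, 0, -12, 0, 0, 0], [-0.2, 0, 0, -18, 0, 0, 0], [-0.2, 0, 0, -23, 0, 0, 0], [-0.2, 0, 0, -27, 0, 0, 0]])

```text
time_s: 14.12
eef_pos: [567.3, 126.2, 8.4]
ee_rot: [-0.456, -0.54, -0.456, 0.541]
force: [-0.9, -5.5, 1.3]
grip_width: 0.598
```

Request:
carry_out(deltas=[[-0.2, 0, 0, -1, 0, 0, 0], [-0.2, 0, 0, -2, 0, 0, 0], [-0.2, 0, 0, -3, 0, 0, 0], [-0.2, 0, 0, -4, 0, 0, 0], [-0.2, 0, 0, -5, 0, 0, 0]])

```text
time_s: 14.75
eef_pos: [568.2, 131.0, 8.4]
ee_rot: [-0.456, -0.54, -0.456, 0.541]
force: [-1.6, -4.7, 1.4]
grip_width: 0.594
```

Request:
carry_out(deltas=[[-0.2, 0, 0, -1, 0, 0, 0], [-0.2, 0, 0, -2, 0, 0, 0], [-0.2, 0, 0, -3, 0, 0, 0], [-0.2, 0, 0, -4, 0, 0, 0], [-0.2, 0, 0, -4, 0, 0, 0]])

```text
time_s: 15.38
eef_pos: [568.7, 134.2, 8.4]
ee_rot: [-0.456, -0.54, -0.455, 0.541]
force: [-2.0, -10.9, 4.0]
grip_width: 0.6
```

Force has risen, so I'll take another small step to seat it flat.

Request:
carry_out(deltas=[[-0.2, 0, 0, -1, 0, 0, 0], [-0.2, 0, 0, -2, 0, 0, 0], [-0.2, 0, 0, -2, 0, 0, 0], [-0.2, 0, 0, -2, 0, 0, 0], [-0.2, 0, 0, -2, 0, 0, 0]])

```text
time_s: 16.0
eef_pos: [568.7, 134.2, 8.4]
ee_rot: [-0.456, -0.539, -0.455, 0.542]
force: [-6.0, -22.3, 6.1]
grip_width: 0.602
```

It is seated: 23 N with no further motion. I'll back off, raise, and check.

Request:
carry_out(deltas=[[-0.2, 0, 0, 6, 0, 0, 0], [-0.2, 0, 0, 20, 0, 0, 0], [-0.2, -50, 0, 30, 0, 0, 0], [-0.2, -110, 0, 30, 0, 0, 0], [-0.2, -150, 0, -10, 0, 0, 0]])

```text
time_s: 16.62
eef_pos: [571.5, 145.7, 161.2]
ee_rot: [0.455, 0.542, 0.454, -0.541]
force: [0.8, 0.6, -0.9]
grip_width: 0.602
```

Request:
carry_out(deltas=[[-0.2, -20, 0, -50, 0, 0, 0], [-0.2, -20, 0, -100, 0, 0, 0], [-0.2, -20, 0, -120, 0, 0, 0], [-0.2, -20, 0, -120, 0, 0, 0], [-0.2, -20, 0, -120, 0, 0, 0]])

```text
time_s: 17.25
eef_pos: [591.1, 264.4, 178.2]
ee_rot: [-0.455, -0.541, -0.456, 0.541]
force: [-0.2, 0.1, -0.4]
grip_width: 0.599
```

```bash
python3 -c "
from h import *
s=ctrl.sense();print(s['time_s'],s['force'],s['eef_pos'])
im=viewer.capture('wrist');cv2.imwrite('pics/w_last.png',cv2.cvtColor(im,cv2.COLOR_RGB2BGR))
im=cv2.imread('pics/w_last.png');cv2.imwrite('pics/v6.png',np.hstack([im,cv2.resize(cv2.cvtColor(viewer.capture('scene')[150:330,230:365],cv2.COLOR_RGB2BGR),(288,384))]))"
```

```text
17.25 [-0.21  0.11 -0.38] [591.15 264.42 178.17]
```

View pics/v6.png

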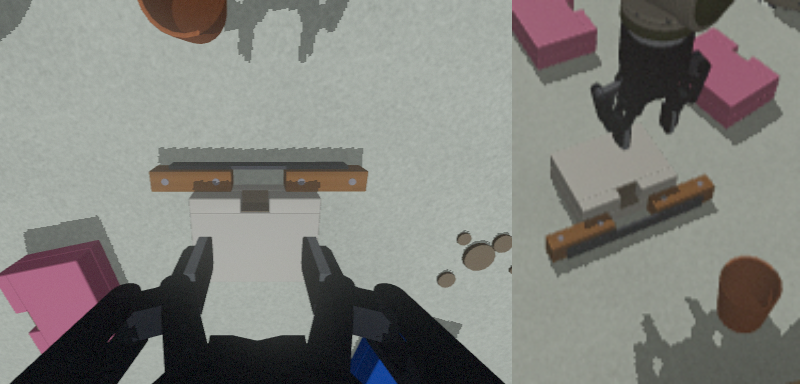

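The notched side lies flat on both battens along row 191. The notch, columns 241–270, is inside the gap, columns 232–285. I'll hand the job in.

```bash
python3 -c "
from h import *
a=wpx([[241,191],[270,191]],50);b=wpx([[150,191],[367,191]],30);print('notch',a.mean(0),'fence',b.mean(0))
order.finish_job()"
```

```text
notch [6.7  3.13] fence [-0.06 -0.07]
the job is handed in; nothing more can be done
```

The mould is home against the fence and I handed the job in at about 17 s of the 72 s allowed; no verdict came back.

- **Turn:** I pushed the end away from the fence with shut fingers until about 35° of the turn was left. Then I pushed the end near the fence the opposite way. That left it about 1° from square and about 114 mm clear of the fence.
- **Centring and push home:** I pushed the mould sideways about 10 mm to centre the notch, then pushed it home with half-open fingers.
- **Last checks:**
  - **Seating:** The push rose to about 23 N with no further motion. The last picture shows the notched side flat on both battens.
  - **Notch:** It measures about 3 mm off the middle of the gap, against the 16 mm allowed.
  - **Robot and other things:** The robot was clear of everything. The pot looks undisturbed, and the jar and paddle were never approached, but I did not re-measure any of the three.
- **Checks that disagreed:**
  - **Fence position:** The top camera put the fence face about 6 mm nearer than the wrist camera did, and the scene camera agreed with the wrist, so I used the wrist reading.
  - **Notch depth:** My last rough cast put the notch edge about 7 mm past the fence face, because I used the wrong height for that pixel. I relied on the contact force and the picture for seating instead.

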